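# Centre-punch the fourth hole of a mounting plate

### The job

Take the automatic centre punch from the slotted rack, set its point on the scribed cross in the undrilled corner of the aluminium plate and, holding it upright, press it steadily straight down until its spring nose is fully home. Lift it straight off without letting the point slide or mark anything else, then hang it back upright in its slot; do not shift the plate, the other tools or the things lying round the work.

Things in the scene. Friction and masses are not known exactly. Their poses are not given: they have to be found in the camera images.
- centre_punch: Automatic (spring) centre punch, steel, 135 mm long, 0.13 kg, hanging point down in one of the rack's slots; of the three tools there, the one with a slim ribbed grey steel grip above a flat black rubber guard disc. Origin on its axis at the guard's underside, which lies on the rack; z up along the axis. Below it: barrel 14 mm in diameter to z -52 mm, then the nose, 8.4 mm, tapering to the point.
- punch_grip (a point): Middle of the punch's grip, on its axis, 28 mm above the guard's underside. The grip is round, 19 mm in diameter, and runs from 6.5 to 52 mm above the guard's underside, with a narrower cap to 58 mm. The guard below it is 37 mm in diameter and 6.5 mm thick. Axes as the punch's.
- punch_tip (a point): The punch's point, at the lower end of the nose: on the punch's axis, 77 mm below the underside of the guard while the nose is out, 67 mm when it is fully home.
- punch_nose (a joint): How far the nose is pushed up into the punch: 0 = fully out (at rest), 0.010 m = fully home against its stop. Spring: 3.4 N to start it moving, 12 N fully home; it springs out again by itself. The stop is rigid: beyond it the force rises at once.
- plate: Aluminium mounting plate 100 x 140 x 10 mm (x, y, z), 0.38 kg, loose and flat on the bench. Origin at the centre of its underside, z up. Through holes of 10 mm in three corners, at (x, y) = (-32, -50), (-32, 50) and (32, 50) mm; the fourth corner has only thin dark scribed lines.
- cross (a point): Centre of the scribed cross (two dark lines 34 mm long, with a 10 mm circle round their crossing) on the plate's top face, at (32, -50, 10) mm in the plate's frame. Its axes are the plate's.
- tool_rack: Light wooden bench rack, fixed: a plank 60 x 264 x 16 mm (x, y, z) on two end cheeks, its top 92 mm above the bench. Origin at bench height below the middle slot's seat; y along the rack, x to its rear. Three slots, open upward and to the front (-x), with seats at y = -80, 0 and 80 mm, x = 0; each holds one tool, and which tool hangs where varies.
- slot_middle (a point): Seat of the middle slot, at the plank's top face (0, 0, 92 mm in the rack's frame, same axes): a seated punch has its origin here or 80 mm along y from here. Slots are 20 mm wide and run from the front edge (x -30 mm; mouth 28 mm wide for 8 mm) to x +12 mm. A hung tool can be lifted straight out or, raised a few mm, slid out to the front (-x).
- scratch_awl: Scratch awl hanging in another slot: dark turned wooden handle 29 mm across, 56 mm tall above the plank, thin blade below. Origin at the handle's underside. Leave it.
- stub_driver: Stub screwdriver hanging in another slot: black plastic handle 31 mm across, 56 mm tall above the plank, shaft 7 mm below. Origin at the handle's underside. Leave it.
- square: Bright steel try square, 116 x 200 x 12 mm, lying flat on the bench behind the rack; origin at the centre of its underside. Leave it.
- tape_measure: Tape measure in a grey-white case, 82 x 40 x 71 mm, standing on the bench right of the plate; origin at the centre of its underside. Leave it.
- pencil: Red carpenter's pencil, 12 x 188 x 9 mm, lying on the bench in front of the rack; origin at the centre of its underside. Leave it.
There are look-alikes about, which are no part of the job. What is shaped like the plate but green is not meant.

How it is judged:
On the way, in this order (a step that is already met when the one before it is completed fails the run):
1. the punch, upright within 5 degrees and its point within 4 mm of the cross, is pressed on the plate until the nose is home (at least 8 of its 10 mm) (value of joint punch_nose above 0.008 m and horizontal distance between punch_tip and cross below 0.004 m and z of punch_tip in the frame of cross below 0.003 m and angle between centre_punch's own z axis and vertical below 0.09 rad and contact force between centre_punch and plate above 6 N), for 0.2 s.
2. the punch is lifted straight off: the nose has sprung out and the point is 15 mm clear above the plate, still within 12 mm of the cross sideways (value of joint punch_nose below 0.002 m and z of punch_tip in the frame of cross above 0.015 m and horizontal distance between punch_tip and cross below 0.012 m).
At the end, for the whole second after the job is handed in: The punch hangs upright (within 5 degrees) and still in the free slot of the rack, its guard lying on the plank and its axis within 6 mm of the slot's middle line, nose out; the plate is within 15 mm of where it lay ((y of centre_punch in the frame of tool_rack between -0.086 and -0.074 m or y of centre_punch in the frame of tool_rack between -0.006 and 0.006 m or y of centre_punch in the frame of tool_rack between 0.074 and 0.086 m) and x of centre_punch in the frame of tool_rack between -0.014 and 0.01 m and z of centre_punch in the frame of tool_rack between 0.089 and 0.095 m and angle between centre_punch's own z axis and vertical below 0.09 rad and linear speed of centre_punch below 0.03 m/s and distance of plate from where it was at the start of the episode below 0.015 m and value of joint punch_nose below 0.002 m); the robot touches nothing.
It fails at once if the nose is pushed in more than 2 mm while the point is over 6 mm from the cross (a slide or a stray mark) (value of joint punch_nose above 0.002 m and horizontal distance between punch_tip and cross above 0.006 m).
It fails at once if the punch is rammed down on the plate with more than 60 N (contact force between centre_punch and plate above 60 N).
It fails at once if the plate is shifted by more than 15 mm (distance of plate from where it was at the start of the episode above 0.015 m).
It fails at once if the awl or the stub screwdriver is moved by more than 25 mm (distance of any of scratch_awl, stub_driver from where it was at the start of the episode above 0.025 m).
It fails at once if the square, the tape measure or the pencil is moved by more than 25 mm (distance of any of square, tape_measure, pencil from where it was at the start of the episode above 0.025 m).
It also fails if it takes over 64 s, if anything falls off the work surface, if the arm or the gripper's body presses on something with over 40 N, if the wrist force passes 120 N, or if a joint passes its speed limit or range.

### The arm

A 6-joint arm with a two-finger parallel gripper is mounted at the origin on a cart in front of the work surface, level with it; the furniture and walls round the work are solid. World frame = base frame: x ahead of the robot, y to its left, z up, the work surface at z = 0. Lengths are in m, angles in rad, forces in N, time in s.
With the tool pointing down it reaches from about 0.35 to 0.975 m from the base axis. Payload 4.9 kg.
Tool frame: the origin (TCP) lies between the finger pads; the fingertips stand 22 mm ahead of it and the grasp point (between the pads) lies 3 mm ahead of it; z points along the fingers, y is the line along which they close (so a half turn about z gives the same grasp; the last joint's range is limited). The gripper opens to 85 mm and grips with 20 to 120 N. Pads are 22 mm wide; open, the fingers measure 114 mm over their backs; the gripper's body (76 mm by 85 mm) begins 54 mm behind the grasp point. The pads swing forward as they close: fully open they stand 13 mm farther back than shut.
Start: joints at [-1.236, 0.053, 1.613, -0, 1.476, -0.119], TCP at [0.274, -0.562, 0.253] pointing down, gripper open.
Joint ranges: [-3.01, 3.01], [-1.01, 2.22], [0.06, 2.58], [-1.02, 4.17], [0.09, 2.62], [-3.14, 3.14]. Speed limits (rad/s): [2.57, 2.57, 3.14, 3.14, 3.14, 3.14].

### API

Orientations are given as a unit quaternion [w, x, y, z].
In Python, from plant import state, grab_frame, get_calibration, job_done, recognise, regions_of gives the robot as it stands.
- The arm moves only by the tool apply_moves, never from a script. Its argument "targets" is a list of rows, each an object with "translation": the shift along the tool's x, y, z normalised to -1 to 1, where 1 is 100 mm, a list of three; "twist": the turn about the tool's z normalised to -1 to 1, where 1 is 0.1 rad; "hand": the opening, from 0 (shut) to 1 (fully open). A call has 1 to 8 rows; each row shifts and turns the commanded pose from where the row before left it, along the tool's axes as they then stand; what a row does not reach is not made up. A row lasts 1/10 s, in which the tool goes at most 50 mm and 8.59 degrees, less where a joint would pass 70% of its speed; a pose out of reach is approached as far as the arm can. A call with a number of a shift or a turn outside -1 to 1 is refused whole. A call with a gripper value outside its range is refused whole. The fingers move at their own pace and stop on an object; the grip force is fixed at half the most. Time passes only in rows, so rows that do not move let the fingers close. It gives the time, the measured TCP pose, the force, the opening and the grip force at its end, in the units of the state.
- state(): the state, without advancing time (a new reading comes with each control period).
- grab_frame(name): name is "scene" or "side" or "wrist"; returns the picture (420x560x3 uint8, red, green, blue); there is no depth.
- get_calibration(name): a dict with "camera_matrix" (3x3 intrinsics, pixels), "pose" (4x4, takes a point from camera to world coordinates). Camera axes: x right, y up, looking along -z (the intrinsics and any distortion apply to the point x, -y, -z); pixel columns grow to the right and rows downward; lengths in m; the calibration is good to about 2 mm. A picture is of the moment at which its call begins: read the wrist's pose just before it. get_calibration takes no time and is no camera call; for the wrist camera it gives the pose at the moment of the call.
- job_done(): hands the job in; it is judged then, once.
Trained networks look in the newest picture that a camera, given by its name, has taken for a name from the list of things; names that differ only in an ending like _2 or _b are one class to them, and where a whole thing is asked for, a point or a joint stands for the part that bears it (a point fixed in the world has none). Each returns a list of dicts, best first, with "score" (0 to 1); they miss things now and then, are a little off and sometimes report something else, mostly with a low value. They report only what shows in the picture. A call takes as long as a camera call. They do not tell look-alikes from the thing itself.
- recognise(camera, query): "point" ([x, y, z] in m, in world coordinates, good to about 4 mm: the middle of the surface that is visible of it).
- regions_of(camera, query): "pixels" (420x560 bool, what is visible of it).
The state is a dict: "time": time; "joint_pos": joint angles; "joint_vel": joint speeds; "joint_efforts": joint torques, N m; "tool_pos": TCP position; "tool_rot": TCP orientation; "contact_force": force on the tool from outside, world axes, zero at the start; "ft_torque": the same for the moment, N m; "gripper_width": opening from 0.0 (shut) to 1.0 (fully open); "grasp_force": force on a finger pad.
Only numpy, scipy, OpenCV 4.12 (cv2) and the standard library are available. Lean on these libraries where they do the work, as an engineer would, in place of code of your own. Each camera call takes 0.05 s, during which the arm holds its last target. There are 200 camera calls.

## Working session

There is one attempt and no reset: what is moved stays moved. The work goes in short steps, Python scripts to look and compute and a tool call to move; the robot and the scene stay as the last step left them, time stands still between calls to the robot, and variables do not carry over. Pictures are saved under pics/ and viewed, at most 10 in all, crops included, and the job is handed in when it is done.

Besides the shell and the picture viewer there is one more tool, called after ">>>" as name([rows], argument=value, ...), one row to a line, values as JSON. apply_moves: Moves the arm, as the interface text tells. Its arguments: {"type":"object","properties":{"targets":{"type":"array"}},"required":["targets"]}

```bash
mkdir -p pics; cat > h.py <<'E'
import numpy as np, cv2
from plant import *
def save(cam,name):
    f=grab_frame(cam); cv2.imwrite('pics/'+name,f[:,:,::-1]); return f
def proj(cam,P):
    c=get_calibration(cam);T=np.linalg.inv(np.array(c['pose']));p=T[:3,:3]@np.array(P)+T[:3,3]
    K=np.array(c['camera_matrix']);q=K@np.array([p[0],-p[1],-p[2]]);return q[:2]/q[2]
def ray(cam,u,v,z):
    c=get_calibration(cam);T=np.array(c['pose']);K=np.array(c['camera_matrix'])
    d=np.linalg.inv(K)@np.array([u,v,1.]);d=T[:3,:3]@np.array([d[0],-d[1],-d[2]]);o=T[:3,3]
    return o+d*(z-o[2])/d[2]
E
python3 - <<'E'
from h import *
print(get_calibration('scene'))
a=save('scene','s1.png');b=grab_frame('side')
cv2.imwrite('pics/sd1.png',b[:,:,::-1])
for q in ['centre_punch','punch_grip','plate','cross','tool_rack','slot_middle','scratch_awl','stub_driver','tape_measure','pencil']:
    for cam in ['scene','side']:
        try: print(q,cam,[(np.round(r['point'],3).tolist(),round(r['score'],2)) for r in recognise(cam,q)[:3]])
        except Exception as e: print(q,e)
s=state();print(s)
E
```

```text
{'camera_matrix': array([[458.19553168,   0.        , 278.13710226],
       [  0.        , 458.19553168, 212.40658008],
       [  0.        ,   0.        ,   1.        ]]), 'pose': array([[-0.89160515,  0.33776956, -0.30158245,  0.1274338 ],
       [-0.45258922, -0.64378056,  0.61701668,  0.80475204],
       [ 0.01425654,  0.68662822,  0.72686893,  1.03161416],
       [ 0.        ,  0.        ,  0.        ,  1.        ]])}
centre_punch scene []
centre_punch side [([0.533, 0.181, 0.113], 0.55)]
punch_grip scene [([0.523, 0.176, 0.108], 0.52)]
punch_grip side [([0.521, 0.182, 0.113], 0.8)]
plate scene [([0.407, -0.315, 0.013], 0.81), ([0.526, -0.121, 0.011], 0.77)]
plate side [([0.532, -0.118, 0.011], 0.73), ([0.404, -0.316, 0.009], 0.65)]
cross scene [([0.528, -0.122, 0.008], 0.59), ([0.403, -0.314, 0.007], 0.57)]
cross side [([0.53, -0.12, 0.011], 0.72), ([0.402, -0.313, 0.01], 0.67)]
tool_rack scene [([0.524, 0.294, 0.095], 0.75)]
tool_rack side [([0.522, 0.348, 0.091], 0.77)]
slot_middle scene [([0.522, 0.298, 0.095], 0.83)]
slot_middle side [([0.522, 0.345, 0.095], 0.62), ([0.567,
[... 543 characters left out ...]
601089e+00,  5.26962590e-02,  1.61291447e+00, -4.00424883e-05,
        1.47598404e+00, -1.18999277e-01]), 'joint_vel': array([ 1.11221180e-03, -9.57132386e-04, -8.06778384e-04,  2.79906732e-05,
        7.39987599e-05,  5.75120664e-05]), 'joint_efforts': array([ 6.47537354e-05, -3.93689418e+01, -3.70467424e+01,  1.17965550e-05,
        5.67924417e-04,  1.80651142e-05]), 'tool_pos': array([ 0.27396577, -0.56173002,  0.25329724]), 'tool_rot': array([ 1.09587876e-06,  9.74369738e-01,  2.24952469e-01, -1.99291965e-05]), 'contact_force': array([ 0.40971807,  1.50583745, -0.26669547]), 'ft_torque': array([0.03152876, 0.03812566, 0.05654714]), 'grasp_force': 0.0, 'gripper_width': 1.0018517656898658}
```

View pics/s1.png

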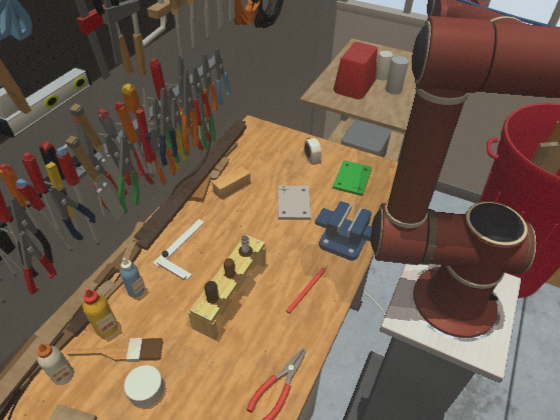

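View pics/sd1.png

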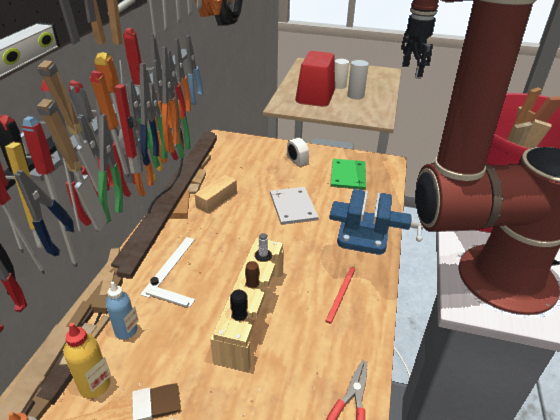

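Scene view: the punch hangs in the rack's near-plate end slot (px ~245,243), with the awl in the middle and the driver in the far slot. The grey plate is at (293,202), its undrilled corner at upper left (+x, -y), and the green look-alike at (352,177).
First I'll move over the plate.

>>> apply_moves([
  {"translation":[0.38,-0.26,-0.1],"twist":0,"hand":1},
  {"translation":[0.38,-0.26,-0.1],"twist":0,"hand":1},
  {"translation":[0.38,-0.26,-0.1],"twist":0,"hand":1},
  {"translation":[0.38,-0.26,-0.1],"twist":0,"hand":1},
  {"translation":[0.38,-0.26,-0.1],"twist":0,"hand":1},
  {"translation":[0.38,-0.26,0],"twist":0,"hand":1},
  {"translation":[0.38,-0.26,0],"twist":0,"hand":1},
  {"translation":[0.38,-0.26,0],"twist":0,"hand":1},
])

```text
time: 1.9
tool_pos: [0.4566, -0.2398, 0.3037]
tool_rot: [0.0, 0.974, 0.225, 0.0]
contact_force: [0.3, -0.0, 0.4]
gripper_width: 0.998
grasp_force: 0.0
```

>>> apply_moves([
  {"translation":[0.3,-0.2,0],"twist":-0.9,"hand":1},
  {"translation":[0.2,-0.2,0],"twist":-0.9,"hand":1},
  {"translation":[0,0,0],"twist":-0.9,"hand":1},
  {"translation":[0,0,0],"twist":-0.9,"hand":1},
  {"translation":[0,0,0],"twist":-0.9,"hand":1},
  {"translation":[0,0,0],"twist":-0.9,"hand":1},
  {"translation":[0,0,0],"twist":-0.9,"hand":1},
  {"translation":[0,0,0],"twist":-0.9,"hand":1},
])

```text
time: 2.7
tool_pos: [0.481, -0.1829, 0.3034]
tool_rot: [0.0, 0.832, 0.555, 0.0]
contact_force: [-0.1, 0.1, 0.3]
gripper_width: 0.999
grasp_force: 0.0
```

```bash
cat >> h.py <<'E'
from scipy.spatial.transform import Rotation as R
def pose():
    s=state();q=s['tool_rot'];return s['tool_pos'],R.from_quat([q[1],q[2],q[3],q[0]]).as_matrix(),s
E
python3 - <<'E'
from h import *
p,M,s=pose();print(s['time'],p,M.round(3).tolist(),s['joint_pos'].round(3))
save('wrist','w1.png')
for q in ['plate','cross']:print(q,[(np.round(r['point'],3).tolist(),round(r['score'],2)) for r in recognise('wrist',q)[:3]])
print(get_calibration('wrist'))
E
```

```text
2.7 [ 0.48097542 -0.18288397  0.30337149] [[0.383, 0.924, 0.0], [0.924, -0.383, -0.0], [-0.0, 0.0, -1.0]] [-0.508 -0.24   1.804 -0.     1.578 -0.115]
plate [([0.532, -0.125, 0.007], 0.86), ([0.407, -0.321, 0.008], 0.77)]
cross [([0.531, -0.13, 0.007], 0.9), ([0.409, -0.318, 0.007], 0.72)]
{'camera_matrix': array([[330.42276908,   0.        , 281.56525354],
       [  0.        , 330.42276908, 208.10473685],
       [  0.        ,   0.        ,   1.        ]]), 'pose': array([[ 9.21784864e-01,  3.71858223e-01,  1.09700166e-01,
         5.10504871e-01],
       [-3.87701725e-01,  8.83974826e-01,  2.61296535e-01,
        -1.16065153e-01],
       [ 1.93079943e-04, -2.83390135e-01,  9.59004689e-01,
         4.24604694e-01],
       [ 0.00000000e+00,  0.00000000e+00,  0.00000000e+00,
         1.00000000e+00]])}
```

View pics/w1.png

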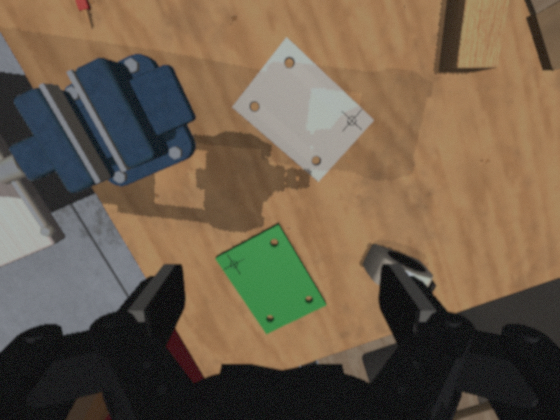

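Wrist view: the cross is at (351,120), and the three holes are at (289,62), (254,106) and (316,160). The vise is on the left and the tape measure at lower right. Next I'll compute the plate pose from the pixels.

```bash
cat > plate.py <<'E'
from h import *
from scipy.optimize import least_squares
def fit(img,cross,holes,r=9):
    g=cv2.cvtColor(img,cv2.COLOR_BGR2GRAY).astype(float);pts=[]
    for i,(u,v) in enumerate([cross]+holes):
        w=g[v-r:v+r+1,u-r:u+r+1];b=cv2.medianBlur(w.astype(np.uint8),5) if 0 else np.percentile(w,75)
        d=np.clip(b-w-(15 if i==0 else 0.4*(b-w.min())),0,None);yy,xx=np.mgrid[-r:r+1,-r:r+1]
        pts.append((u+(d*xx).sum()/d.sum(),v+(d*yy).sum()/d.sum()))
    W=np.array([ray('wrist',u,v,0.01)[:2] for u,v in pts])
    L=np.array([[32,-50],[-32,-50],[-32,50],[32,50]])/1000.
    best=None
    import itertools
    for perm in itertools.permutations([1,2,3]):
        idx=[0]+list(perm)
        f=lambda q:((L@np.array([[np.cos(q[2]),np.sin(q[2])],[-np.sin(q[2]),np.cos(q[2])]])+q[:2])-W[idx]).ravel()
        for y0 in (0,1.5,3,-1.5):
            s=least_squares(f,[*W.mean(0),y0])
            if best is None or s.cost<best[0]: best=(s.cost,s.x,f(s.x)*1000,L[0]@np.array([[np.cos(s.x[2]),np.sin(s.x[2])],[-np.sin(s.x[2]),np.cos(s.x[2])]])+s.x[:2])
    return pts,W,best
E
python3 - <<'E'
from plate import *
pts,W,b=fit(cv2.imread('pics/w1.png'),(351,120),[(289,62),(254,106),(316,160)])
print(np.round(pts,1),W.round(4));print(b)
E
```

```text
[[351.5 120.7]
 [289.3  61.6]
 [253.6 105.8]
 [316.7 161.4]] [[ 0.5842 -0.1601]
 [ 0.5398 -0.0696]
 [ 0.4818 -0.0982]
 [ 0.5274 -0.1898]]
(np.float64(1.7803461435194668e-06), array([ 0.53331953, -0.12940044,  0.46236165]), array([ 0.0311706 ,  0.1797035 , -0.45195135,  1.33004834,  0.6133971 ,
       -0.73135618, -0.19261635, -0.77839566]), array([ 0.58426273, -0.1598765 ]))
```

>>> apply_moves([
  {"translation":[0.4,0,0],"twist":-0.9,"hand":1},
  {"translation":[0.4,0,0],"twist":-0.9,"hand":1},
  {"translation":[0.45,0,0],"twist":-0.9,"hand":1},
  {"translation":[0.45,0,0],"twist":-0.9,"hand":1},
  {"translation":[0.45,0,0],"twist":-0.35,"hand":1},
  {"translation":[0.45,0,0],"twist":0,"hand":1},
  {"translation":[0,0,0],"twist":0,"hand":1},
])

```text
time: 3.55
tool_pos: [0.5253, 0.075, 0.3034]
tool_rot: [-0.001, 0.706, 0.708, 0.001]
contact_force: [-0.9, -0.9, 0.4]
gripper_width: 1.001
grasp_force: 0.0
```

```bash
python3 - <<'E'
from h import *
p,M,s=pose();print(s['time'],p,M.round(3).tolist(),s['joint_pos'].round(3))
save('wrist','w2.png')
for q in ['punch_grip','centre_punch','tool_rack','slot_middle','scratch_awl','stub_driver']:print(q,[(np.round(r['point'],3).tolist(),round(r['score'],2)) for r in recognise('wrist',q)[:3]])
for P in [(.523,.18,.15),(.523,.18,.0985),(.523,.26,.15)]:print(proj('wrist',P))
E
```

```text
3.55 [0.52526001 0.0750179  0.30337927] [[-0.003, 1.0, 0.0], [1.0, 0.003, 0.002], [0.002, 0.0, -1.0]] [ 1.000e-03 -2.000e-01  1.770e+00  2.000e-03  1.572e+00 -2.000e-03]
punch_grip [([0.528, 0.169, 0.1], 0.61)]
centre_punch [([0.531, 0.169, 0.095], 0.86)]
tool_rack [([0.534, 0.194, 0.093], 0.64)]
slot_middle [([0.536, 0.196, 0.097], 0.62), ([0.529, 0.237, 0.099], 0.28)]
scratch_awl [([0.53, 0.235, 0.097], 0.48)]
stub_driver []
[275.23248593  58.46349268]
[276.25111038  66.95920324]
[274.17026604 -66.63049812]
```

View pics/w2.png

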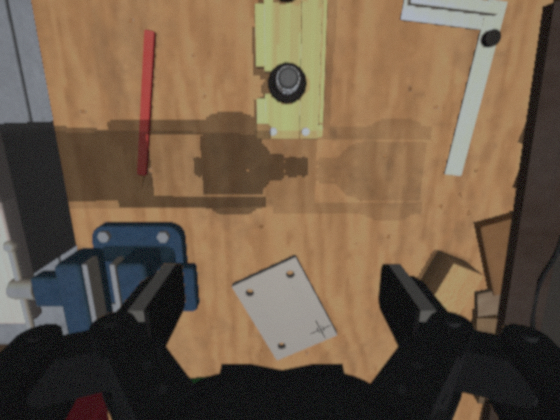

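The wrist view now shows the punch, with its guard centred at about (287,84) and its cap at about (289,75). The plate's cross is at (321,328) and its holes are at (290,274), (250,293) and (281,346).

```bash
python3 - <<'E'
from plate import *
im=cv2.imread('pics/w2.png')
pts,W,b=fit(im,(321,328),[(290,274),(250,293),(281,346)],7)
print(np.round(pts,1));print(b)
g=cv2.cvtColor(im,cv2.COLOR_BGR2GRAY)[55:115,260:315]
m=(g<70).astype(np.uint8);n,l,st,c=cv2.connectedComponentsWithStats(m)
i=1+st[1:,4].argmax();x,y,w,h,a=st[i];print('guard box',x+260,y+55,w,h)
c=max(cv2.findContours((l==i).astype(np.uint8),0,1)[0],key=len);e=cv2.fitEllipse(cv2.convexHull(c));u,v=e[0][0]+260,e[0][1]+55
print(e,u,v,ray('wrist',u,v,.0965))
hi=(g>75)&(np.hypot(*(np.mgrid[0:60,0:55]-np.array([e[0][1],e[0][0]])[:,None,None]))<15)
ys,xs=np.nonzero(hi);print('grip px',xs.min()+260,xs.max()+260,ys.min()+55,ys.max()+55)
print('cap', ray('wrist',289,75,.15))
print('rack right edge',ray('wrist',323,136,.092),ray('wrist',327,1,.092),'L',ray('wrist',257,136,.092),ray('wrist',257,100,.092))
cv2.imwrite('pics/c2.png',cv2.resize(im[0:150,220:370],None,fx=4,fy=4,interpolation=cv2.INTER_CUBIC))
E
```

```text
[[320.1 328.9]
 [290.  275. ]
 [249.2 293.1]
 [281.2 345.9]]
(np.float64(6.412289940859009e-07), array([ 0.53216273, -0.13606992,  0.46735648]), array([ 0.13864449, -0.72565145,  0.18087723, -0.05833495,  0.12887091,
        0.09571196, -0.44839262,  0.68827443]), array([ 0.58325751, -0.16629115]))
guard box 268 63 38 40
((26.314958572387695, 27.566160202026367), (38.140098571777344, 39.13622283935547), 174.22311401367188) 286.3149585723877 82.56616020202637 [0.53222533 0.16675065 0.0965    ]
grip px 276 300 68 94
cap [0.53354952 0.16818699 0.15      ]
rack right edge [0.56846839 0.11756967 0.092     ] [0.56829079 0.23465641 0.092     ] L [0.50340397 0.11781826 0.092     ] [0.50424353 0.15155845 0.092     ]
```

View pics/c2.png

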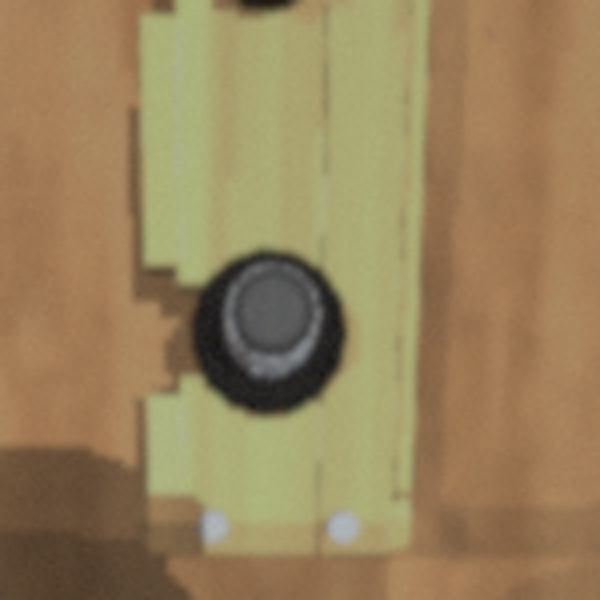

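```bash
cat > guard.py <<'E'
from h import *
def guard(name,u0,v0,r):
    p,M,s=pose();im=save('wrist',name);g=cv2.cvtColor(im,cv2.COLOR_RGB2GRAY)[v0-r:v0+r,u0-r:u0+r]
    n,l,st,c=cv2.connectedComponentsWithStats((g<70).astype(np.uint8));i=1+st[1:,4].argmax()
    c=max(cv2.findContours((l==i).astype(np.uint8),0,1)[0],key=len);e=cv2.fitEllipse(cv2.convexHull(c));u,v=e[0][0]+u0-r,e[0][1]+v0-r
    print(s['time'],p,(u,v),e[1],ray('wrist',u,v,.0965));return im
E
python3 - <<'E'
from guard import *; from plate import fit
im=guard('w3.png',287,83,28)
print(fit(im[:,:,::-1].copy(),(321,328),[(290,274),(250,293),(281,346)],7)[2])
E
```

```text
3.9 [0.52579519 0.06939414 0.30326858] (284.891170501709, 75.70610237121582) (38.606407165527344, 39.4761962890625) [0.5308875  0.17279813 0.0965    ]
(np.float64(4.506747509939568e-07), array([ 0.53302886, -0.12994849,  0.47107239]), array([ 0.0720416 , -0.1628271 , -0.0211014 , -0.57390783,  0.30469134,
        0.21163265, -0.35563154,  0.52510228]), array([ 0.5842356 , -0.15997965]))
```

>>> apply_moves([
  {"translation":[0.45,0,0],"twist":0,"hand":1},
  {"translation":[0.45,0.05,0.2],"twist":0,"hand":1},
  {"translation":[0.07,0.02,0.4],"twist":0,"hand":1},
  {"translation":[0,0,0.2],"twist":0,"hand":1},
  {"translation":[0,0,0],"twist":0,"hand":1},
  {"translation":[0,0,0],"twist":0,"hand":1},
])

```text
time: 4.55
tool_pos: [0.5331, 0.167, 0.2236]
tool_rot: [-0.0, 0.708, 0.706, -0.0]
contact_force: [-0.1, 0.7, -0.5]
gripper_width: 1.001
grasp_force: 0.0
```

```bash
python3 - <<'E'
from h import *
p,M,s=pose();print(s['time'],p,s['contact_force']);im=save('wrist','w4.png')
for q in ['punch_grip','centre_punch']:print(q,[(np.round(r['point'],3).tolist(),round(r['score'],2)) for r in recognise('wrist',q)[:3]])
for y in (.168,.18): print(proj('wrist',(.532,y,.15)),proj('wrist',(.532,y,.0985)))
E
```

```text
4.55 [0.53313981 0.16701086 0.22364858] [-0.09764591  0.68767844 -0.50098201]
punch_grip [([0.532, 0.177, 0.112], 0.83), ([0.528, 0.247, 0.142], 0.32)]
centre_punch [([0.535, 0.176, 0.106], 0.9)]
[275.22787962 228.68239363] [276.16715087 206.14635522]
[275.07615562 210.54667726] [276.05727712 191.22067058]
```

View pics/w4.png

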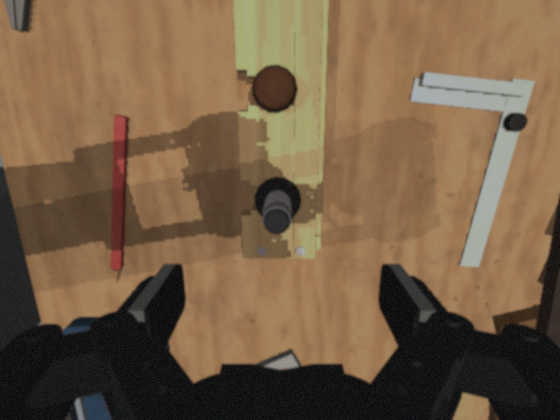

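Wrist view from closer: the cap is at (276,221) and the guard at (278,198), which puts the punch at about (0.533, 0.173). The earlier frame was taken while the arm was still moving; settled values agree. I'll descend and grip.

>>> apply_moves([
  {"translation":[0.06,0,0.2],"twist":0,"hand":1},
  {"translation":[0,0,0.3],"twist":0,"hand":1},
  {"translation":[0,0,0.3],"twist":0,"hand":1},
  {"translation":[0,0,0.15],"twist":0,"hand":1},
  {"translation":[0,0,0],"twist":0,"hand":1},
  {"translation":[0,0,0],"twist":0,"hand":1},
  {"translation":[0,0,0],"twist":0,"hand":1},
])

```text
time: 5.4
tool_pos: [0.5344, 0.1738, 0.1308]
tool_rot: [0.001, 0.708, 0.706, 0.002]
contact_force: [-0.0, 0.8, 0.6]
gripper_width: 0.998
grasp_force: 0.0
```

>>> apply_moves([
  {"translation":[0,0,0],"twist":0,"hand":0.5},
  {"translation":[0,0,0],"twist":0,"hand":0.4},
  {"translation":[0,0,0],"twist":0,"hand":0.3},
  {"translation":[0,0,0],"twist":0,"hand":0.2},
  {"translation":[0,0,0],"twist":0,"hand":0},
  {"translation":[0,0,0],"twist":0,"hand":0},
  {"translation":[0,0,0],"twist":0,"hand":0},
  {"translation":[0,0,0],"twist":0,"hand":0},
])

```text
time: 6.2
tool_pos: [0.533, 0.1737, 0.1285]
tool_rot: [0.0, 0.708, 0.706, 0.0]
contact_force: [-0.1, 0.4, 2.3]
gripper_width: 0.206
grasp_force: 58.5
```

>>> apply_moves([
  {"translation":[0,0,-0.1],"twist":0,"hand":0},
  {"translation":[0,0,-0.2],"twist":0,"hand":0},
  {"translation":[0,0,-0.3],"twist":0,"hand":0},
  {"translation":[0,0,-0.3],"twist":0,"hand":0},
  {"translation":[0,0,-0.2],"twist":0,"hand":0},
  {"translation":[0,0,-0.1],"twist":0,"hand":0},
  {"translation":[0,0,0],"twist":0,"hand":0},
  {"translation":[0,0,0],"twist":0,"hand":0},
])

```text
time: 7.0
tool_pos: [0.5323, 0.1735, 0.247]
tool_rot: [-0.001, 0.708, 0.706, -0.001]
contact_force: [0.5, -0.4, -2.5]
gripper_width: 0.205
grasp_force: 58.6
```

>>> apply_moves([
  {"translation":[-0.2,0,0],"twist":0,"hand":0},
  {"translation":[-0.4,0.1,0],"twist":0,"hand":0},
  {"translation":[-0.45,0.1,0],"twist":0,"hand":0},
  {"translation":[-0.45,0.1,0],"twist":0,"hand":0},
  {"translation":[-0.45,0.1,0],"twist":0,"hand":0},
  {"translation":[-0.45,0.1,0],"twist":0,"hand":0},
  {"translation":[-0.4,0,0],"twist":0,"hand":0},
  {"translation":[-0.25,0,0.2],"twist":0,"hand":0},
])

```text
time: 7.8
tool_pos: [0.583, -0.1347, 0.2291]
tool_rot: [0.001, 0.709, 0.706, 0.0]
contact_force: [0.2, 0.6, -0.6]
gripper_width: 0.209
grasp_force: 58.7
```

>>> apply_moves([
  {"translation":[-0.1,0,0.2],"twist":0,"hand":0},
  {"translation":[0,0,0.1],"twist":0,"hand":0},
  {"translation":[0,0,0],"twist":0,"hand":0},
  {"translation":[0,0,0],"twist":0,"hand":0},
  {"translation":[0,0,0],"twist":0,"hand":0},
])

```text
time: 8.3
tool_pos: [0.5829, -0.1407, 0.1995]
tool_rot: [0.001, 0.707, 0.707, 0.0]
contact_force: [0.0, 0.6, -2.1]
gripper_width: 0.207
grasp_force: 58.7
```

```bash
python3 - <<'E'
from h import *
p,M,s=pose();print(s['time'],p,M.round(4).tolist(),s['gripper_width'])
im=save('wrist','w5.png')
print('cross pred',proj('wrist',(.5842,-.16,.01)),'tip pred',proj('wrist',p+M@[0,0,.1115]))
cv2.imwrite('pics/c5.png',cv2.resize(im[100:350,180:430,::-1],(600,600),interpolation=cv2.INTER_CUBIC))
E
```

```text
8.3 [ 0.58290979 -0.14073305  0.19948184] [[0.0007, 1.0, 0.0017], [1.0, -0.0007, -0.0005], [-0.0005, 0.0017, -1.0]] 0.20690449455628732
cross pred [280.7425551  207.74973847] tip pred [279.22792288 212.69439492]
```

View pics/c5.png

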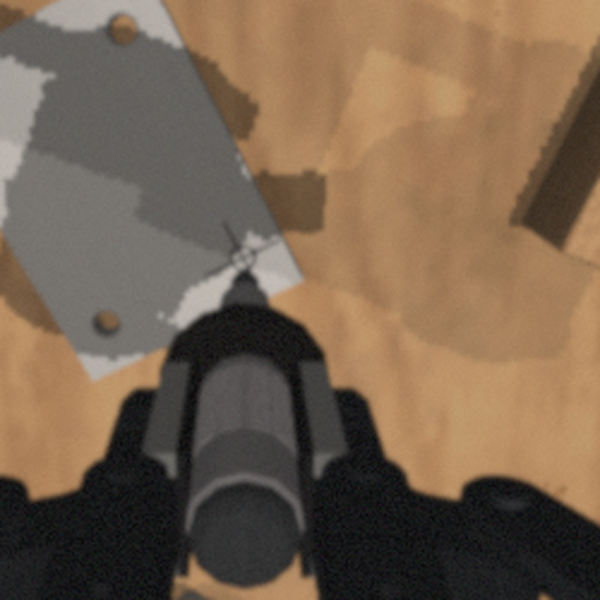

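Crop: the cross is at crop (242,258), full (280.8,207.5), matching its prediction of (280.7,207.7). The tip is at crop (246,272), full (282.5,213.3), against a prediction of (279.2,212.7).

```bash
python3 - <<'E'
from h import *
p,M,s=pose();print(s['time'],p)
for d in (.1115,-.0235):
  for dx in (0,.002): print(d,dx,proj('wrist',p+np.array([dx,0,-d])))
for z in (p[2]-.1115,): print('tip xy',ray('wrist',282.5,213.3,z))
print('cap xy',ray('wrist',282.5,323,p[2]+.0235))
from plate import fit
im=cv2.imread('pics/w5.png')
print('grip edges at rows', [(v,cv2.cvtColor(im,6)[v,250:315:4].tolist()) for v in (225,290)])
E
```

```text
8.35 [ 0.58299195 -0.14087112  0.19967409]
0.1115 0 [279.08177471 212.87905247]
0.1115 0.002 [281.7930328  212.87688087]
-0.0235 0 [277.19319427 329.15822561]
-0.0235 0.002 [282.97461639 329.14903591]
tip xy [ 0.58551369 -0.14119862  0.08817409]
cap xy [ 0.58482601 -0.13839731  0.22317409]
grip edges at rows [(225, [117, 127, 183, 185, 182, 179, 62, 54, 61, 64, 68, 155, 156, 150, 145, 142, 143]), (290, [101, 37, 23, 64, 61, 63, 65, 66, 64, 63, 65, 62, 66, 64, 27, 62, 101])]
```

>>> apply_moves([
  {"translation":[-0.1,0,0],"twist":0,"hand":0},
  {"translation":[-0.09,-0.01,0.1],"twist":0,"hand":0},
  {"translation":[0,0,0.2],"twist":0,"hand":0},
  {"translation":[0,0,0.2],"twist":0,"hand":0},
  {"translation":[0,0,0.1],"twist":0,"hand":0},
  {"translation":[0,0,0],"twist":0,"hand":0},
  {"translation":[0,0,0],"twist":0,"hand":0},
  {"translation":[0,0,0],"twist":0,"hand":0},
])

```text
time: 9.15
tool_pos: [0.582, -0.1609, 0.1397]
tool_rot: [0.001, 0.708, 0.706, 0.0]
contact_force: [0.1, -0.6, -1.6]
gripper_width: 0.206
grasp_force: 58.7
```

```bash
python3 - <<'E'
from h import *
p,M,s=pose();print(s['time'],p,M.round(4).tolist())
im=save('wrist','w6.png')
print('cross pred',proj('wrist',(.5842,-.16,.01)),'tip pred',proj('wrist',p+M@[0,0,.1115]),proj('wrist',p+M@[0.001,0,.1115]))
cv2.imwrite('pics/c6.png',cv2.resize(im[160:260,230:330,::-1],(600,600),interpolation=cv2.INTER_CUBIC))
E
```

```text
9.15 [ 0.58204363 -0.16091076  0.13973186] [[0.0021, 1.0, 0.0022], [1.0, -0.0021, -0.001], [-0.0009, 0.0022, -1.0]]
cross pred [281.8443056  204.85851349] tip pred [279.33391648 212.98279665] [279.33231716 211.68740188]
```

View pics/c6.png

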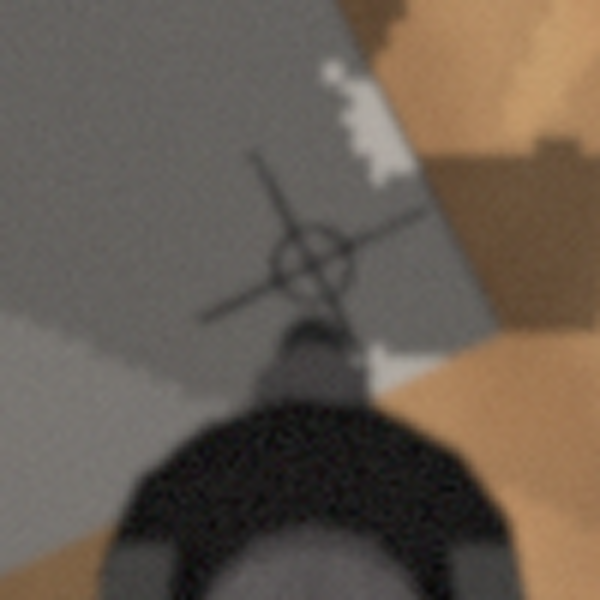

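Crop: the cross is at (313,263), full (282.2,203.8), and the tip at (313,322), full (282.2,213.7). They line up in x, and after the remaining descent the tip needs about +2.5 mm in y.

>>> apply_moves([
  {"translation":[0.025,0,0],"twist":0,"hand":0},
  {"translation":[0,0,0.06],"twist":0,"hand":0},
  {"translation":[0,0,0.06],"twist":0,"hand":0},
  {"translation":[0,0,0],"twist":0,"hand":0},
  {"translation":[0,0,0],"twist":0,"hand":0},
  {"translation":[0,0,0],"twist":0,"hand":0},
])

```text
time: 9.8
tool_pos: [0.5813, -0.158, 0.1263]
tool_rot: [-0.0, 0.708, 0.706, -0.0]
contact_force: [0.3, 0.5, -1.5]
gripper_width: 0.208
grasp_force: 58.7
```

```bash
python3 - <<'E'
from h import *
p,M,s=pose();print(s['time'],p,M.round(4).tolist(),s['contact_force'])
im=save('wrist','w7.png')
print('cross pred',proj('wrist',(.5842,-.16,.01)),'tip pred',proj('wrist',p+M@[0,0,.1135]),proj('wrist',p+M@[0.001,0,.1135]))
cv2.imwrite('pics/c7.png',cv2.resize(im[160:260,230:330,::-1],(600,600),interpolation=cv2.INTER_CUBIC))
E
```

```text
9.8 [ 0.58126781 -0.1579862   0.12628748] [[0.002, 1.0, -0.0], [1.0, -0.002, -0.0], [-0.0, -0.0, -1.0]] [ 0.32672092  0.47151557 -1.50473809]
cross pred [283.17244518 213.45374727] tip pred [279.24400357 211.99706601] [279.24213922 210.71096391]
```

View pics/c7.png

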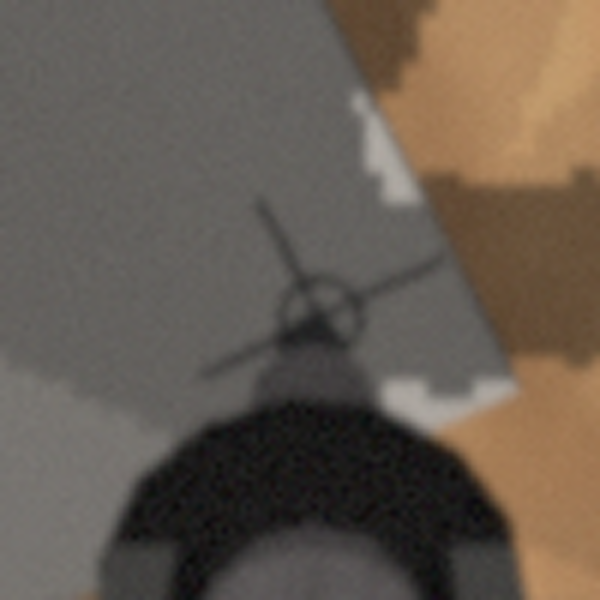

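Crop: the cross centre is at (321,313) and the tip at (316,317), so they agree to within about 1 mm. I'll press now.

>>> apply_moves([
  {"translation":[0,0.005,0.02],"twist":0,"hand":0},
  {"translation":[0,0,0.02],"twist":0,"hand":0},
  {"translation":[0,0,0.02],"twist":0,"hand":0},
  {"translation":[0,0,0.02],"twist":0,"hand":0},
  {"translation":[0,0,0],"twist":0,"hand":0},
  {"translation":[0,0,0],"twist":0,"hand":0},
])

```text
time: 10.45
tool_pos: [0.5823, -0.1582, 0.1193]
tool_rot: [0.001, 0.708, 0.706, 0.0]
contact_force: [-1.4, 0.0, 4.9]
gripper_width: 0.206
grasp_force: 59.1
```

>>> apply_moves([
  {"translation":[0,0,0.02],"twist":0,"hand":0},
  {"translation":[0,0,0.02],"twist":0,"hand":0},
  {"translation":[0,0,0.015],"twist":0,"hand":0},
  {"translation":[0,0,0],"twist":0,"hand":0},
  {"translation":[0,0,0],"twist":0,"hand":0},
])

```text
time: 10.95
tool_pos: [0.5826, -0.1583, 0.1147]
tool_rot: [0.001, 0.708, 0.706, 0.0]
contact_force: [-3.0, 0.4, 8.5]
gripper_width: 0.204
grasp_force: 59.4
```

>>> apply_moves([
  {"translation":[0,0,0.01],"twist":0,"hand":0},
  {"translation":[0,0,0.01],"twist":0,"hand":0},
  {"translation":[0,0,0],"twist":0,"hand":0},
  {"translation":[0,0,0],"twist":0,"hand":0},
  {"translation":[0,0,0],"twist":0,"hand":0},
])

```text
time: 11.45
tool_pos: [0.5827, -0.1584, 0.1132]
tool_rot: [0.001, 0.708, 0.706, 0.0]
contact_force: [-1.6, 1.3, 10.4]
gripper_width: 0.205
grasp_force: 59.6
```

>>> apply_moves([
  {"translation":[0,0,0.01],"twist":0,"hand":0},
  {"translation":[0,0,0],"twist":0,"hand":0},
  {"translation":[0,0,0],"twist":0,"hand":0},
  {"translation":[0,0,0],"twist":0,"hand":0},
  {"translation":[0,0,0],"twist":0,"hand":0},
])

```text
time: 11.95
tool_pos: [0.5828, -0.1584, 0.1125]
tool_rot: [0.001, 0.708, 0.706, 0.0]
contact_force: [-3.1, 0.9, 11.6]
gripper_width: 0.21
grasp_force: 59.8
```

>>> apply_moves([
  {"translation":[0,0,0.01],"twist":0,"hand":0},
  {"translation":[0,0,0],"twist":0,"hand":0},
  {"translation":[0,0,0],"twist":0,"hand":0},
  {"translation":[0,0,0],"twist":0,"hand":0},
])

```text
time: 12.35
tool_pos: [0.583, -0.1585, 0.1123]
tool_rot: [0.001, 0.708, 0.706, 0.0]
contact_force: [-4.6, 2.1, 14.5]
gripper_width: 0.208
grasp_force: 60.2
```

The force is rising with almost no further travel, so the nose is home. I'll lift straight off, slowly at first.

>>> apply_moves([
  {"translation":[0,0,-0.04],"twist":0,"hand":0},
  {"translation":[0,0,-0.05],"twist":0,"hand":0},
  {"translation":[0,0,-0.06],"twist":0,"hand":0},
  {"translation":[0,0,-0.1],"twist":0,"hand":0},
  {"translation":[0,0,-0.15],"twist":0,"hand":0},
  {"translation":[0,0,0],"twist":0,"hand":0},
  {"translation":[0,0,0],"twist":0,"hand":0},
])

```text
time: 13.05
tool_pos: [0.582, -0.1581, 0.1493]
tool_rot: [0.0, 0.708, 0.706, 0.0]
contact_force: [-0.3, 0.1, -2.2]
gripper_width: 0.208
grasp_force: 58.6
```

>>> apply_moves([
  {"translation":[0,0,-0.2],"twist":0,"hand":0},
  {"translation":[0,0,-0.3],"twist":0,"hand":0},
  {"translation":[0,0,-0.3],"twist":0,"hand":0},
  {"translation":[0,0,-0.15],"twist":0,"hand":0},
  {"translation":[0,0,0],"twist":0,"hand":0},
  {"translation":[0,0,0],"twist":0,"hand":0},
])

```text
time: 13.65
tool_pos: [0.5812, -0.1578, 0.2423]
tool_rot: [-0.001, 0.708, 0.706, -0.0]
contact_force: [-0.5, 0.1, -1.9]
gripper_width: 0.205
grasp_force: 58.7
```

>>> apply_moves([
  {"translation":[0.3,0,0],"twist":0,"hand":0},
  {"translation":[0.45,-0.1,0],"twist":0,"hand":0},
  {"translation":[0.45,-0.1,0],"twist":0,"hand":0},
  {"translation":[0.45,-0.1,0],"twist":0,"hand":0},
  {"translation":[0.45,-0.1,0],"twist":0,"hand":0},
  {"translation":[0.45,-0.08,0],"twist":0,"hand":0},
  {"translation":[0.45,0,0],"twist":0,"hand":0},
  {"translation":[0.31,0,0],"twist":0,"hand":0},
])

```text
time: 14.45
tool_pos: [0.5325, 0.1755, 0.2409]
tool_rot: [-0.001, 0.707, 0.707, -0.002]
contact_force: [0.6, -0.9, -0.8]
gripper_width: 0.206
grasp_force: 58.8
```

>>> apply_moves([
  {"translation":[0,0,0],"twist":0,"hand":0},
  {"translation":[0,0,0],"twist":0,"hand":0},
  {"translation":[0,0,0],"twist":0,"hand":0},
  {"translation":[0,0,0],"twist":0,"hand":0},
])

```text
time: 14.85
tool_pos: [0.5343, 0.1719, 0.243]
tool_rot: [-0.0, 0.708, 0.706, -0.001]
contact_force: [1.2, 0.5, -1.7]
gripper_width: 0.204
grasp_force: 58.8
```

```bash
python3 - <<'E'
from h import *
p,M,s=pose();print(s['time'],p,M.round(4).tolist())
im=save('wrist','w8.png')
print('slot seat',proj('wrist',(.533,.1737,.092)),'tip',proj('wrist',p+M@[0,0,.1135]))
cv2.imwrite('pics/c8.png',cv2.resize(im[100:350,180:380,::-1],(480,600),interpolation=cv2.INTER_CUBIC))
E
```

```text
14.85 [0.53431005 0.17191876 0.24303442] [[0.0038, 1.0, -0.0011], [1.0, -0.0038, -0.0004], [-0.0004, -0.0011, -1.0]]
slot seat [278.08614693 197.03841014] tip [279.16191729 212.10203406]
```

View pics/c8.png

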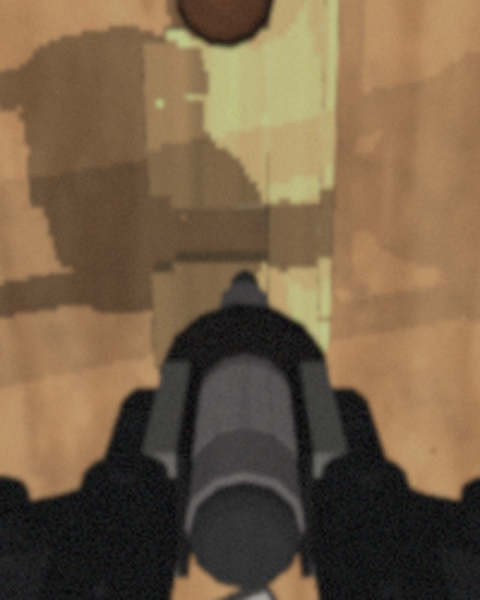

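Crop: the slot spans rows about 205–260, centred at full row 197, which matches the predicted seat (278,197). The tip is at column 282. I'll lower it in.

>>> apply_moves([
  {"translation":[0.015,-0.01,0],"twist":0,"hand":0},
  {"translation":[0,0,0.1],"twist":0,"hand":0},
  {"translation":[0,0,0.15],"twist":0,"hand":0},
  {"translation":[0,0,0.15],"twist":0,"hand":0},
  {"translation":[0,0,0.1],"twist":0,"hand":0},
  {"translation":[0,0,0],"twist":0,"hand":0},
  {"translation":[0,0,0],"twist":0,"hand":0},
])

```text
time: 15.6
tool_pos: [0.5332, 0.1746, 0.1932]
tool_rot: [-0.0, 0.708, 0.706, -0.0]
contact_force: [-0.8, 0.1, -1.2]
gripper_width: 0.207
grasp_force: 58.8
```

>>> apply_moves([
  {"translation":[0,0,0.15],"twist":0,"hand":0},
  {"translation":[0,0,0.15],"twist":0,"hand":0},
  {"translation":[0,0,0.15],"twist":0,"hand":0},
  {"translation":[0,0,0.1],"twist":0,"hand":0},
  {"translation":[0,0,0.05],"twist":0,"hand":0},
  {"translation":[0,0,0],"twist":0,"hand":0},
  {"translation":[0,0,0],"twist":0,"hand":0},
])

```text
time: 16.3
tool_pos: [0.5337, 0.1747, 0.1341]
tool_rot: [0.0, 0.708, 0.706, 0.0]
contact_force: [-0.1, -0.1, -1.2]
gripper_width: 0.209
grasp_force: 58.9
```

>>> apply_moves([
  {"translation":[0,0,0.02],"twist":0,"hand":0},
  {"translation":[0,0,0.02],"twist":0,"hand":0},
  {"translation":[0,0,0.01],"twist":0,"hand":0},
  {"translation":[0,0,0],"twist":0,"hand":0},
  {"translation":[0,0,0],"twist":0,"hand":0},
  {"translation":[0,0,0],"twist":0,"hand":0},
])

```text
time: 16.9
tool_pos: [0.5335, 0.1747, 0.1289]
tool_rot: [0.0, 0.708, 0.706, 0.0]
contact_force: [0.9, 0.1, -1.5]
gripper_width: 0.203
grasp_force: 58.9
```

>>> apply_moves([
  {"translation":[0,0,0.01],"twist":0,"hand":0},
  {"translation":[0,0,0],"twist":0,"hand":0},
  {"translation":[0,0,0],"twist":0,"hand":0},
  {"translation":[0,0,0],"twist":0,"hand":0},
])

```text
time: 17.3
tool_pos: [0.5336, 0.1747, 0.1285]
tool_rot: [0.0, 0.708, 0.706, 0.0]
contact_force: [-2.5, -0.7, 5.5]
gripper_width: 0.207
grasp_force: 59.6
```

The guard is seated (contact felt). Releasing gently.

>>> apply_moves([
  {"translation":[0,0,0],"twist":0,"hand":0.3},
  {"translation":[0,0,0],"twist":0,"hand":0.4},
  {"translation":[0,0,0],"twist":0,"hand":0.6},
  {"translation":[0,0,0],"twist":0,"hand":0.8},
  {"translation":[0,0,0],"twist":0,"hand":1},
  {"translation":[0,0,0],"twist":0,"hand":1},
  {"translation":[0,0,0],"twist":0,"hand":1},
])

```text
time: 18.0
tool_pos: [0.5334, 0.1746, 0.1278]
tool_rot: [0.0, 0.708, 0.706, 0.0]
contact_force: [0.1, 0.0, -0.1]
gripper_width: 0.999
grasp_force: 0.0
```

>>> apply_moves([
  {"translation":[0,0,-0.1],"twist":0,"hand":1},
  {"translation":[0,0,-0.3],"twist":0,"hand":1},
  {"translation":[0,0,-0.3],"twist":0,"hand":1},
  {"translation":[0,0,-0.25],"twist":0,"hand":1},
  {"translation":[0,0,0],"twist":0,"hand":1},
  {"translation":[0,0,0],"twist":0,"hand":1},
  {"translation":[0,0,0],"twist":0,"hand":1},
])

```text
time: 18.7
tool_pos: [0.5326, 0.1745, 0.2214]
tool_rot: [-0.001, 0.708, 0.706, -0.001]
contact_force: [-0.8, 0.2, -0.2]
gripper_width: 1.0
grasp_force: 0.0
```

```bash
python3 - <<'E'
from guard import *
print(state()['gripper_width'])
im=guard('w9.png',278,200,32)
print('expect guard',proj('wrist',(.5335,.1737,.0965)),'cap',proj('wrist',(.5335,.1737,.15)))
g=cv2.cvtColor(im,cv2.COLOR_RGB2GRAY)
print(recognise('wrist','centre_punch')[:1])
r=regions_of('wrist','centre_punch')
if r:
  ys,xs=np.nonzero(r[0]['pixels']);print('mask',xs.min(),xs.max(),ys.min(),ys.max(),xs.mean(),ys.mean())
a=cv2.imread('pics/w4.png')[160:260,228:328];b=im[160:260,228:328,::-1]
cv2.imwrite('pics/c9.png',cv2.resize(np.hstack([a,b]),(800,400),interpolation=cv2.INTER_CUBIC))
E
```

```text
1.0003608182507098
18.7 [0.53262902 0.17448107 0.22137657] (277.69167137145996, 211.0968475341797) (47.452369689941406, 63.07882308959961) [0.53070803 0.17183922 0.0965    ]
expect guard [281.27839986 208.80175877] cap [280.97728412 233.4535006 ]
[{'point': [0.5369, 0.1798, 0.1087], 'score': 0.69}]
mask 261 306 186 245 283.46030953569647 213.26859710434348
```

The mask (columns 261–306, rows 186–245) fits an upright punch seated where it started, and the hand is clear.

```bash
python3 -c "
from plant import *
print(job_done())"
```

```text
the job is handed in; nothing more can be done
None
```

The centre punch was pressed fully home on the scribed cross, lifted straight off, hung back upright in its slot, and the job was handed in at about 19 s; no verdict came back.

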